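# Back a crown-cap feed wheel off by one notch

## Task

The crown-cap feed wheel has run one cap too far: push the black-knobbed lever of its red ratchet pawl over with a fingertip until the pawl stays up by itself, push the wheel back one notch (clockwise seen from above, the way the pawl was blocking) by one of its blue posts, then push the pawl's lever back so that the pawl drops fully into the next notch. Only push with closed fingertips: do not pinch or force the lever or the wheel, and leave the bottles, tools and small parts around them where they are.

Things in the scene. Friction and masses are not known exactly. Their poses are not given: they have to be found in the camera images.
- feeder: Fixed grey base plate of the cap feeder, 280 x 320 x 22 mm, y -140 to +180 mm in its frame. Origin on the wheel's axis at bench level, z up. The pawl is hinged at (60, 115, 60) mm on a bracket (26 x 20 mm, top z = 70) outside the wheel at (60, 150). A yellow pointer (top z = 43) stands outside the wheel rim on the +x side, a chute beyond it.
- feed_wheel (a joint): Angle of the feed wheel about its upright axis, rad. Positive = forward = anticlockwise from above; backward decreases. One notch = 0.785 (45 deg). 0: first notch centred under the pawl's nose; the nose has about 0.11 of play to either side, so it starts within 0.09 of 0. The next notch back is centred at -0.785. With the pawl down it turns forward only. It stops where it is left.
- wheel_center (a point): Centre of the wheel's top face, on its axis, 36 mm above the bench. Flat aluminium wheel, 250 mm diameter; hub radius 28 mm, top z = 56; brass caps lie flat between the posts (look only, top z = 43); 8 dark ratchet teeth near the rim, 108 to 122 mm from the axis, top z = 46.
- wheel_post (a point): Centre of the top of one of 8 upright blue posts: 14 mm diameter, from z = 36 to 74 mm, 88 mm from the axis, 45 deg apart. Push any of them sideways; it takes about 3 N. With the wheel at 0 the posts stand at 22.5 + 45 k deg from the feeder's +x axis, so the yellow pointer is midway between two.
- pawl (a joint): Angle of the red pawl about its level hinge along the feeder's y axis, rad: 0 = down, nose in a notch; grows as the nose lifts; stop at 0.65. It tips over by its weight at about 0.35: pushed beyond, it falls on to 0.65 and stays up; pushed back below, it falls down. Pushing takes under 1 N. Fully down reads below 0.03; on a tooth it reads more.
- pawl_knob (a point): Centre of the black ball knob (20 mm) on a steel rod (8 mm thick), 58 mm from the hinge. Pawl down: right above the hinge, z = 118 mm. Pawl up: 35 mm farther along the feeder's +x, z = 106 mm. Pushing the knob toward the feeder's +x lifts the nose, toward -x lowers it.
- pawl_nose (a point): Underside of the red nose (10 x 12 mm) at the end of the pawl's red arm; when down, 60 mm from the hinge toward the feeder's -x and 23 mm below it.
- pawl_hinge (a point): Pawl's hinge axis, 60 mm above the bench, 115 mm from the wheel's axis along the feeder's +y.
- bottle_a: Amber glass bottle, loose, 62 mm diameter, 242 mm high; origin at the centre of its foot. Leave alone.
- bottle_b: Second amber bottle like bottle_a. Leave alone.
- funnel: Pale funnel standing mouth down, loose, 110 mm wide, 120 mm high; origin at the centre of its underside. Leave alone.
- cap_tub: White plastic bowl, loose, 90 mm wide, 55 mm high; origin at the centre of its underside. Leave alone.
- spanner: Steel spanner lying flat, loose, 150 mm long along its x; origin about its middle, underside. Leave alone.
- brush: Blue-handled brush lying flat, loose, 200 mm long along its x; origin about its middle, underside. Leave alone.
- spacer: Brass ring, loose on the feeder's base plate, 26 mm diameter, 14 mm high; origin at the centre of its underside. Leave alone.
- gauge: Steel plug gauge standing loose on the feeder's base plate, 22 mm diameter, 45 mm high; origin at the centre of its underside. Leave alone.

How it is judged:
By the outcome, as a careful person would: the job done as asked, in the order asked, and still so for the second after the job is handed in, with the robot touching nothing.
It also fails if it takes over 51 s, if anything falls off the work surface, if the arm or the gripper's body presses on something with over 40 N, if the wrist force passes 120 N, or if a joint passes its speed limit or range.

## Robot

A 6-joint arm with a two-finger parallel gripper is mounted at the origin on the work surface. World frame = base frame: x ahead of the robot, y to its left, z up, the work surface at z = 0. Lengths are in mm, angles in rad, forces in N, time in s.
With the tool pointing down it reaches from about 325 to 900 mm from the base axis. Payload 6.1 kg.
Tool frame: the origin (TCP) lies on the centre line of the jaws, within the pads' length; the fingertips stand 14 mm ahead of it and the grasp point (between the pads) lies 5 mm behind it (robot.finger_overhang is the distance from the TCP to the fingertips, in mm); z points along the fingers, y is the line along which they close (so a half turn about z gives the same grasp; the last joint's range is limited). The gripper opens to 85 mm and grips with 20 to 120 N. Pads are 22 mm wide; open, the fingers measure 114 mm over their backs; the gripper's body (76 mm by 85 mm) begins 54 mm behind the grasp point. The pads swing forward as they close: fully open they stand 13 mm farther back than shut.
Start: joints at [-1.367, 0.22, 1.526, -0, 1.395, -0.126], TCP at [202.401, -591.312, 245.3] pointing down, gripper open.
Joint ranges: [-2.98, 2.98], [-0.91, 2.08], [0.09, 2.57], [-1.24, 4.39], [0.2, 2.65], [-2.68, 2.68]. Speed limits (rad/s): [2.57, 2.57, 3.01, 3.14, 3.14, 3.14].

## Interface

Orientations are given as a rotation vector (axis times angle).
In Python, from bench import robot gives the robot as it stands.
- The arm moves only by the tool play_rows, never from a script. Its argument "moves" is a list that holds one entry, the list of rows, each a list of 5 numbers: the shift along the world's x, y, z as a fraction of full scale, then the turn about the world's z as a fraction of full scale, then the closure, from -1 (fully open) to 1 (shut), so that 0 is half open. A call has 1 to 8 rows; each row shifts and turns the commanded pose from where the row before left it; what a row does not reach is not made up. Full scale, the value 1, is 100 mm for a shift and 90 degrees for a turn. A row lasts 1/10 s, in which the tool goes at most 50 mm and 8.59 degrees, less where a joint would pass 70% of its speed; a pose out of reach is approached as far as the arm can. A call with a number of a shift or a turn outside -1 to 1 is refused whole. A call with a gripper value outside its range is refused whole. The fingers move at their own pace and stop on an object; "force" is the grip in N (left out, the last holds). Time passes only in rows, so rows that do not move let the fingers close. It gives the time, the measured TCP pose, the force, the opening and the grip force at its end, in the units of the state.
- robot.read_state(): the state, without advancing time (a new reading comes with each control period).
- robot.get_image(name): name is "scene" or "side" or "wrist"; returns a dict with "image" (400x640x3 uint8, red, green, blue), "fx", "fy", "cx", "cy" (pixels), "extrinsics" (4x4, takes a point from world to camera coordinates). Camera axes: x right, y down, z forward; pixel columns grow to the right and rows downward; lengths in mm; the calibration is good to about 2 mm. The wrist camera is an equidistant fisheye: a pixel r from the principal point sees the ray r / f radians off the axis. A picture is of the moment at which its call begins. There is no depth.
- robot.finish_job(): hands the job in; it is judged then, once.
The state is a dict: "time": time; "joints": joint angles; "qvel": joint speeds; "tau": joint torques, N m; "position": TCP position; "ee_rot": TCP orientation; "wrist_force": force on the tool from outside, world axes, zero at the start; "moment": the same for the moment, N m; "opening": opening from 0.0 (shut) to 1.0 (fully open); "gripper_force": force on a finger pad.
Only numpy, scipy, OpenCV 4.12 (cv2) and the standard library are available. Lean on these libraries where they do the work, as an engineer would, in place of code of your own. Each camera call takes 0.05 s, during which the arm holds its last target. There are 200 camera calls.

## Working session

There is one attempt and no reset: what is moved stays moved. The work goes in short steps, Python scripts to look and compute and a tool call to move; the robot and the scene stay as the last step left them, time stands still between calls to the robot, and variables do not carry over. Pictures are saved under pics/ and viewed, at most 10 in all, crops included, and the job is handed in when it is done.

Besides the shell and the picture viewer there is one more tool, called after "Request:" as name([rows], argument=value, ...), one row to a line, values as JSON. play_rows: Moves the arm, as the interface text tells. Its arguments: {"type":"object","properties":{"moves":{"type":"array","items":{"type":"array","items":{"type":"array","items":{"type":"number"}}}},"force":{"type":"number"}},"required":["moves"]}

```bash
mkdir -p pics
cat > h.py <<'E'
import numpy as np, cv2
from bench import robot
def snap(n,f):
    d=robot.get_image(n); cv2.imwrite('pics/'+f,d['image'][:,:,::-1]); return d
def ray(d,u,v):
    E=np.array(d['extrinsics']);R=E[:3,:3];t=E[:3,3]
    r=R.T@np.array([(u-d['cx'])/d['fx'],(v-d['cy'])/d['fy'],1]); return -R.T@t,r
def onz(d,u,v,z):
    o,r=ray(d,u,v); return o+r*(z-o[2])/r[2]
def proj(d,p):
    E=np.array(d['extrinsics']);c=E[:3,:3]@np.array(p)+E[:3,3]
    return np.array([d['fx']*c[0]/c[2]+d['cx'],d['fy']*c[1]/c[2]+d['cy']])
def tri(d1,p1,d2,p2):
    o1,r1=ray(d1,*p1);o2,r2=ray(d2,*p2)
    s=np.linalg.lstsq(np.c_[r1,-r2],o2-o1,rcond=None)[0]
    a=o1+r1*s[0];b=o2+r2*s[1];return (a+b)/2,np.linalg.norm(a-b)
E
python3 - <<'E'
from h import *
import pickle
D={n:snap(n,n+'0.png') for n in('scene','side')}
pickle.dump(D,open('d0.pkl','wb'))
im=np.vstack([D[n]['image'] for n in D])[:,:,::-1]
for n in D: print(n,D[n]['fx'],ray(D[n],320,200))
E
```

```text
scene 482.36779769963414 (array([1218.70267578, -936.86849706,  999.25180658]), array([-0.46685341,  0.62527467, -0.62541778]))
side 407.22913564677003 (array([  8.2509893 , 847.55119342, 904.22376002]), array([ 0.41371926, -0.6683612 , -0.61824677]))
```

View pics/scene0.png

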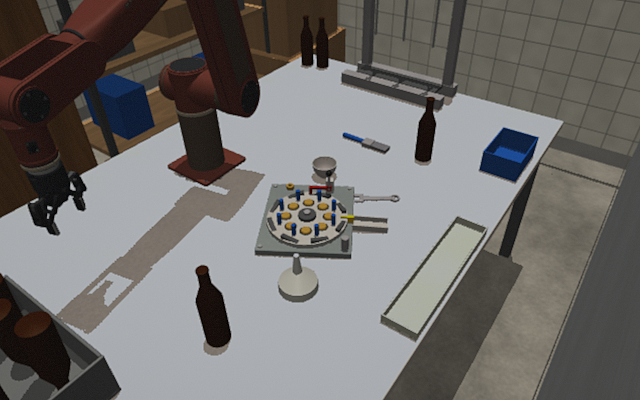

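View pics/side0.png

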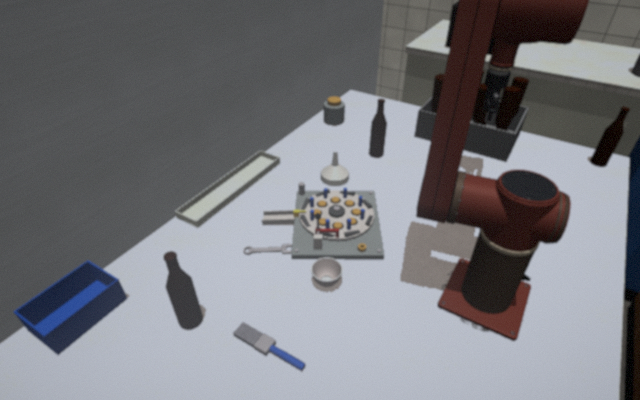

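The scene view shows the feeder at about (307,215), with the pawl near (322,185), the yellow pointer at (348,216) and the tub just behind the pawl at (324,165). In the side view, the wheel is at (337,212) and the pawl at about (325,235).

Run:
```python
from h import *
import pickle
D=pickle.load(open('d0.pkl','rb'))
a=D['scene']['image'][150:265,245:395,::-1];b=D['side']['image'][170:285,245:395,::-1]
cv2.imwrite('pics/c0.png',np.vstack([cv2.resize(x,None,fx=2.6,fy=2.6,interpolation=cv2.INTER_CUBIC) for x in(a,b)]))
for n,(v0,u0) in (('scene',(150,245)),('side',(170,245))):
    d=D[n];c=d['image'][v0:v0+115,u0:u0+150]
    h=cv2.cvtColor(c,cv2.COLOR_RGB2HSV)
    for name,lo,hi in(('blue',(105,120,40),(130,255,255)),('yel',(22,150,80),(35,255,255)),('red',(0,150,60),(6,255,255))):
        m=cv2.inRange(h,lo,hi);k,l,s,ce=cv2.connectedComponentsWithStats(m)
        for i in range(1,k):
            if s[i,4]>=5:
                u,v=ce[i]+[u0,v0]; print(n,name,s[i].tolist(),np.round([u,v],1),onz(d,u,v,{'blue':55,'yel':43,'red':60}[name]).round(0)[:2])
```

```text
scene blue [72, 39, 4, 12, 37] [318.8 194.1] [493.  30.]
scene blue [51, 40, 4, 10, 35] [297.6 194. ] [437.  -8.]
scene blue [34, 49, 4, 11, 35] [280.8 203.5] [424. -76.]
scene blue [87, 49, 4, 11, 38] [333.4 204.3] [561.  13.]
scene blue [32, 63, 4, 11, 36] [278.8 217.8] [ 462. -132.]
scene blue [87, 64, 3, 11, 33] [333. 219.] [599. -44.]
scene blue [46, 74, 5, 11, 39] [293.2 228.9] [ 528. -146.]
scene blue [70, 74, 4, 11, 38] [316.3 229.2] [ 584. -109.]
scene yel [96, 65, 13, 3, 30] [347.6 216.2] [620.   3.]
scene yel [104, 69, 4, 3, 11] [350.4 219.9] [636.  -7.]
scene red [64, 36, 19, 3, 36] [317.6 186.8] [471.  53.]
```

View pics/c0.png

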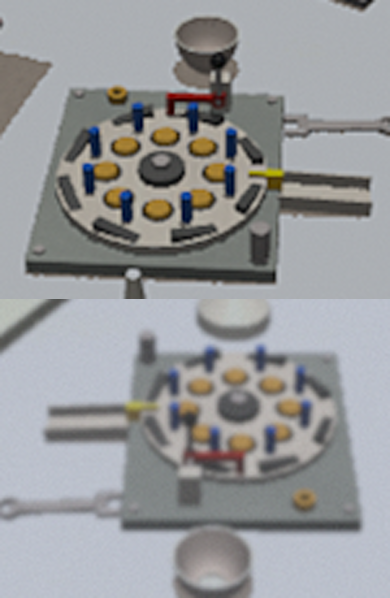

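Run:
```python
from h import *
import pickle
D=pickle.load(open('d0.pkl','rb'));S,T=D['scene'],D['side']
s=lambda x,y:(245+x/2.6,150+y/2.6); t=lambda x,y:(245+x/2.6,170+(y-299)/2.6)
for a in[(283,96),(275,266),(28,264),(68,90)]: print('plate scene',onz(S,*s(*a),22).round()[:2])
for a in[(128,355),(334,352),(357,517),(124,519)]: print('plate side',onz(T,*t(*a),22).round()[:2])
print('knob',tri(S,s(218,60),T,t(191,420)))
print('hub',tri(S,s(160,158),T,t(238,398)), onz(S,*s(160,156),56),onz(T,*t(238,399),56))
print('pointer',tri(S,s(268,174),T,t(140,407)))
print('funnel',onz(S,298,257,120),'bottle',onz(S,203,268,242),onz(S,217,345,0),'tub',onz(S,*s(205,75),0))
print({k:np.round(v,2) for k,v in robot.read_state().items()})
R=cv2.Rodrigues(np.array(robot.read_state()['ee_rot'],float))[0];print(R.round(2))
```

```text
plate scene [542. 161.]
plate scene [ 701. -103.]
plate scene [ 476. -255.]
plate scene [304.  14.]
plate side [703. -99.]
plate side [ 464. -256.]
plate side [302.  18.]
plate side [529. 162.]
knob (array([500.3655454 ,  68.72235847, 116.81578501]), np.float64(7.819976160911769))
hub (array([509.04936541, -60.25267906,  55.64810885]), np.float64(4.772730291430525)) [509.27346586 -56.58392013  56.        ] [506.02391344 -59.73684559  56.        ]
pointer (array([617.63980639,   3.1173474 ,  38.57083023]), np.float64(6.950233077999257))
funnel [ 651.88929887 -277.27408788  120.        ] bottle [ 582.91568279 -510.81745401  242.        ] [ 595.51887314 -533.0830836     0.        ] tub [414.53678074 165.81378771   0.        ]
{'time': np.float64(0.1), 'joints': array([-1.37,  0.22,  1.53,  0.  ,  1.39, -0.13]), 'qvel': array([ 0., -0., -0., -0.,  0., -0.]), 'tau': array([ 0.000e+00, -4.982e+01, -3.906e+01, -0.000e+00,  1.000e-02,
        0.000e+00]), 'position': array([ 202.3 , -590.81,  244.29]), 'ee_rot': array([-3.1 , -0.52,  0.  ]), 'wrist_force': array([-0.47,  0.76, -0.34]), 'moment': array([-0.  ,  0.02, -0.03]), 'gripper_force': np.float64(0.0), 'opening': np.float64(1.0)}
[[ 0.95  0.32 -0.  ]
 [ 0.32 -0.95  0.  ]
 [ 0.   -0.   -1.  ]]
```

Request:
play_rows([
  [[0.16,0.4,0,0.02,1],[0.16,0.4,0,0.02,1],[0.16,0.4,0,0.02,1],[0.16,0.4,0,0.02,1],[0.16,0.4,0,0.02,1],[0.16,0.4,0,0.02,1],[0.16,0.4,0,0.02,1],[0.16,0.4,0,0.01,1]],
], force=20)

```text
time: 0.9
position: [330.5, -269.5, 245.0]
ee_rot: [-3.016, -0.877, 0.0]
wrist_force: [1.4, 0.6, 0.3]
opening: 0.001
gripper_force: 0.0
```

Request:
play_rows([
  [[0.16,0.4,0,0,1],[0.16,0.4,0,0,1],[0.16,0.4,0,0,1],[0.16,0.4,0,0,1],[0.16,0.4,0,0,1],[0.16,0.4,0,0,1],[0.16,0.4,0,0,1],[0.1,0.2,0,0,1]],
])

```text
time: 1.7
position: [452.6, 31.7, 245.1]
ee_rot: [-3.015, -0.88, -0.0]
wrist_force: [0.2, -1.1, 0.1]
opening: 0.002
gripper_force: 0.0
```

Request:
play_rows([
  [[0,0,-0.3,0,1],[0,0,0,0,1],[0,0,0,0,1]],
])

```text
time: 2.0
position: [451.5, 28.7, 214.7]
ee_rot: [-3.016, -0.876, 0.004]
wrist_force: [1.0, -0.4, -0.6]
opening: -0.004
gripper_force: 0.0
```

Request:
play_rows([
  [[0.04,0.12,-0.3,0,1],[0,0,-0.3,0,1],[0,0,-0.3,0,1],[0,0,-0.09,0,1],[0,0,0,0,1],[0,0,0,0,1]],
])

```text
time: 2.6
position: [457.6, 40.2, 118.1]
ee_rot: [3.016, 0.875, 0.003]
wrist_force: [0.5, -0.6, -0.6]
opening: 0.0
gripper_force: 0.0
```

Run:
```python
from h import *
d=snap('scene','s1.png');e=snap('wrist','w1.png');f=snap('side','t1.png')
a=cv2.resize(d['image'][90:240,240:400,::-1],(480,450),interpolation=cv2.INTER_CUBIC)
b=e['image'][:,:,::-1];b=cv2.resize(b,(320,200))
c=cv2.resize(f['image'][140:280,250:390,::-1],(320,320))
o=np.zeros((600,800,3),np.uint8);o[:450,:480]=a;o[:200,480:]=b;o[200:520,480:]=c;cv2.imwrite('pics/m1.png',o)
```

```text
(no output)
```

View pics/m1.png

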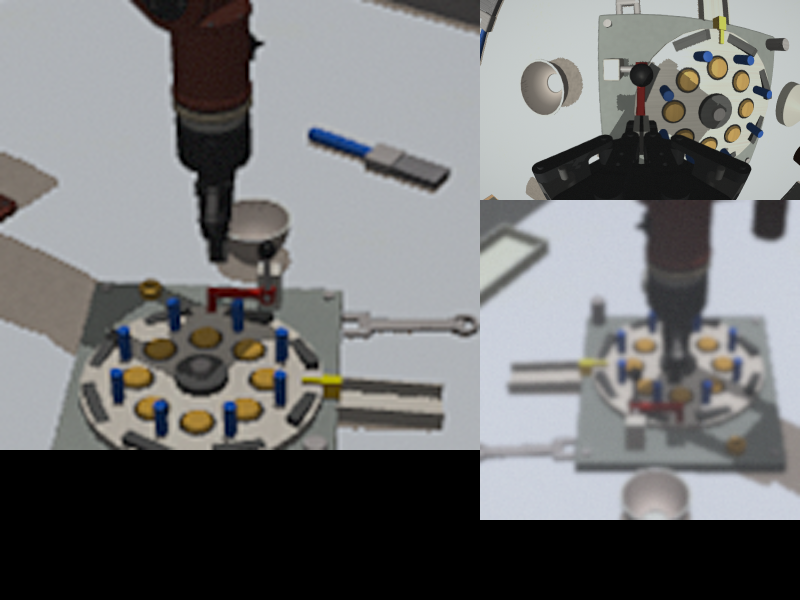

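Wrist view: the knob sits at (640,75), straight ahead of the closed fingertips, so the push line is aligned.

Request:
play_rows([
  [[0.05,0.031,0,0,1],[0.05,0.031,0,0,1],[0.05,0.031,0,0,1],[0.05,0.031,0,0,1],[0.05,0.031,0,0,1],[0.05,0.031,0,0,1],[0.05,0.031,0,0,1],[0.05,0.031,0,0,1]],
])

```text
time: 3.55
position: [496.7, 65.8, 116.2]
ee_rot: [-3.017, -0.877, 0.0]
wrist_force: [0.3, -0.4, -0.3]
opening: 0.001
gripper_force: 0.2
```

Request:
play_rows([
  [[0.04,0.025,0,0,1],[0.03,0.019,0,0,1],[0,0,0,0,1],[0,0,0,0,1],[0,0,0,0,1]],
])

```text
time: 4.05
position: [503.3, 69.8, 116.3]
ee_rot: [-3.017, -0.876, 0.0]
wrist_force: [-0.4, 0.0, 0.1]
opening: 0.0
gripper_force: 0.0
```

Run:
```python
from h import *
d=snap('scene','s2.png');e=snap('wrist','w2.png')
a=cv2.resize(d['image'][130:240,240:400,::-1],(480,330),interpolation=cv2.INTER_CUBIC)
b=e['image'][:300,170:490,::-1]
o=np.zeros((330,800,3),np.uint8);o[:,:480]=a;o[:300,480:]=b;cv2.imwrite('pics/m2.png',o)
```

```text
(no output)
```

View pics/m2.png

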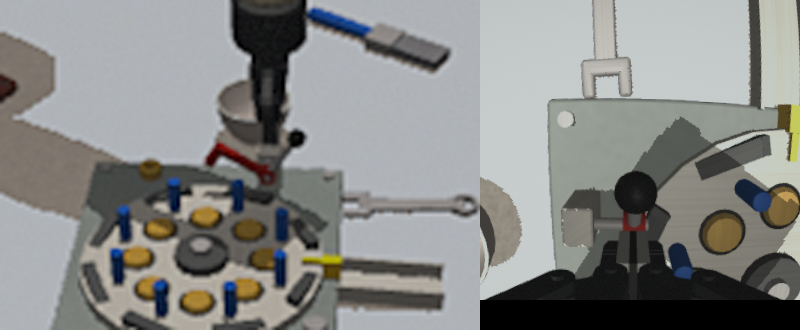

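The scene view shows the nose lifted and the knob at about (339,176), clear of the fingertips. I'll retreat upward and check it.

Request:
play_rows([
  [[-0.01,0,0.3,0,1],[0,0,0.4,0,1],[0,0,0.3,0,1],[0.24,-0.4,0,0,1],[0.24,-0.4,0,0,1],[0.24,-0.4,0,0,1],[0.24,-0.4,0,0,1],[0.06,-0.1,0,0,1]],
])

```text
time: 4.95
position: [605.8, -104.4, 216.2]
ee_rot: [3.017, 0.87, 0.001]
wrist_force: [0.5, 0.1, 1.2]
opening: -0.003
gripper_force: 0.0
```

```bash
cat >> h.py <<'E'
C=np.array([510,-59.]);PH=np.radians(32.2)
ex=np.array([np.cos(PH),np.sin(PH)]);ey=np.array([-ex[1],ex[0]])
def posts(d):
    v0,u0=150,245;h=cv2.cvtColor(d['image'][v0:265,u0:395],cv2.COLOR_RGB2HSV)
    k,l,s,ce=cv2.connectedComponentsWithStats(cv2.inRange(h,(105,120,40),(130,255,255)))
    A=[]
    for i in range(1,k):
        if s[i,4]>15:
            p=onz(d,*(ce[i]+[u0,v0]),55)[:2]-C; A.append(np.degrees(np.arctan2(p[1],p[0]))); print(p.round(),s[i,4],A[-1].round(1),((A[-1]-9.7+22.5)%45-22.5).round(1))
E
python3 - <<'E'
from h import *
import pickle
d=pickle.load(open('d0.pkl','rb'))['scene']; posts(d)
g=onz(d,245+260/2.6,150+226/2.6,67)[:2];print('gauge',g)
d=snap('scene','s3.png');posts(d)
print('knob up pred px',proj(d,(530,87.5,106)),'down',proj(d,(500.4,69,118)))
h=cv2.cvtColor(d['image'],cv2.COLOR_RGB2HSV)[155:195,300:360];m=(d['image'][155:195,300:360].max(2)<45).astype(np.uint8)
k,l,s,ce=cv2.connectedComponentsWithStats(m);print([(s[i].tolist(),(ce[i]+[300,155]).round(1)) for i in range(1,k) if s[i,4]>8])
E
```

```text
[-17.  89.] 37 100.8 1.1
[-73.  51.] 35 145.2 0.5
[-86. -17.] 35 -169.0 1.3
[51. 72.] 38 55.0 0.3
[-48. -73.] 36 -123.6 1.7
[89. 15.] 33 9.4 -0.3
[ 18. -87.] 39 -78.2 2.1
[ 74. -50.] 38 -33.9 1.4
gauge [678.33174029 -99.80107168]
[-73.  51.] 35 145.2 0.5
[-15.  84.] 33 99.8 0.1
[-86. -18.] 38 -168.4 1.9
[51. 72.] 39 55.1 0.4
[-49. -73.] 37 -123.7 1.6
[89. 15.] 33 9.4 -0.3
[ 17. -85.] 42 -79.0 1.3
[ 74. -50.] 39 -33.9 1.4
knob up pred px [338.74875506 176.04996386] down [327.65898806 172.68762036]
[([12, 0, 21, 37, 366], array([322.8, 169.4])), ([38, 19, 5, 5, 18], array([339.7, 176.4]))]
```

Knob found at (339.7,176.4), which matches the prediction for pawl up. Next I'll descend between the posts.

Request:
play_rows([
  [[0,0.03,-0.35,0,1],[0,0.02,-0.35,0,1],[0,0,-0.35,0,1],[0,0,-0.3,0,1],[0,0,-0.12,0,1],[0,0,0,0,1],[0,0,0,0,1]],
])

```text
time: 5.7
position: [605.2, -94.8, 70.8]
ee_rot: [3.016, 0.877, 0.002]
wrist_force: [0.0, -0.6, 0.1]
opening: -0.001
gripper_force: 0.0
```

Run:
```python
from h import *
d=snap('scene','s4.png');e=snap('wrist','w4.png')
a=cv2.resize(d['image'][140:250,240:400,::-1],(480,330),interpolation=cv2.INTER_CUBIC)
b=e['image'][:330,160:480,::-1]
o=np.hstack([a,b]);cv2.imwrite('pics/m4.png',o);s=robot.read_state();print(s['position'],s['wrist_force'])
```

```text
[605.99977034 -95.30436056  71.75153073] [ 0.40292148  0.05601387 -0.48520172]
```

View pics/m4.png

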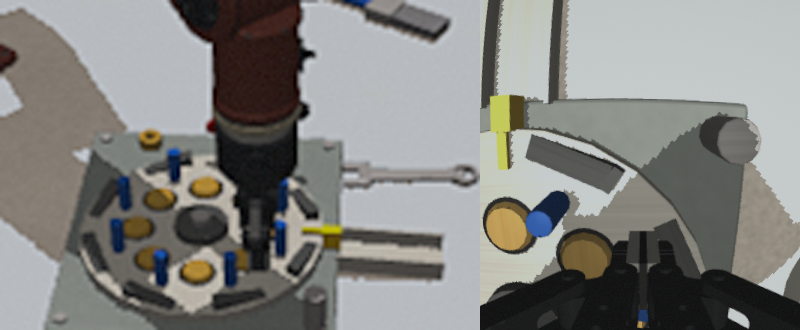

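The fingertips are between the posts, with the target post right behind them (wrist view, about (642,318)). I'll push along feeder -x.

Request:
play_rows([
  [[0.016,-0.025,-0.01,0,1],[-0.042,-0.027,0,0,1],[-0.042,-0.027,0,0,1],[-0.042,-0.027,0,0,1],[-0.042,-0.027,0,0,1],[-0.042,-0.027,0,0,1],[-0.042,-0.027,0,0,1],[0,0,0,0,1]],
])

```text
time: 6.6
position: [580.3, -114.2, 68.5]
ee_rot: [-3.017, -0.875, 0.0]
wrist_force: [1.3, 0.5, 0.3]
opening: -0.001
gripper_force: 0.5
```

Run:
```python
from h import *
d=snap('scene','s5.png');posts(d);s=robot.read_state();p=s['position'][:2]-C;print(p@ex,p@ey,s['wrist_force'])
```

```text
[-86.   4.] 34 177.3 -12.4
[67. 57.] 34 40.3 -14.4
[-65. -58.] 35 -138.0 -12.7
[89. -6.] 35 -3.9 -13.6
[ -5. -87.] 38 -93.4 -13.1
[ 58. -65.] 37 -48.0 -12.7
30.019827404028412 -83.87955941422167 [ 1.68066045  0.03642675 -0.13297316]
```

Request:
play_rows([
  [[-0.047,-0.029,0,0,1],[-0.047,-0.029,0,0,1],[-0.047,-0.029,0,0,1],[-0.047,-0.029,0,0,1],[-0.047,-0.029,0,0,1],[-0.047,-0.029,0,0,1],[-0.047,-0.029,0,0,1],[-0.047,-0.029,0,0,1]],
])

```text
time: 7.45
position: [542.1, -136.4, 67.7]
ee_rot: [-3.015, -0.876, 0.002]
wrist_force: [1.5, 4.4, -0.3]
opening: -0.0
gripper_force: 2.0
```

Request:
play_rows([
  [[0,0,0,0,1],[0,0,0,0,1]],
])

```text
time: 7.65
position: [542.4, -137.4, 67.9]
ee_rot: [-3.017, -0.876, 0.002]
wrist_force: [-0.2, 0.4, 0.5]
opening: -0.002
gripper_force: 0.0
```

Run:
```python
from h import *
d=snap('scene','s6.png');posts(d);s=robot.read_state();p=s['position'][:2]-C;print(p@ex,p@ey,s['wrist_force'])
```

```text
[-17.  87.] 35 101.0 1.3
[-86. -18.] 36 -168.3 2.0
[49. 72.] 32 55.7 1.0
[-48. -73.] 36 -123.3 2.0
[88. 16.] 35 10.3 0.6
[ 19. -87.] 41 -77.5 2.8
[ 74. -49.] 41 -33.2 2.1
-14.083400072205007 -83.72808073723452 [ 1.25566051 -0.84466298  0.16707871]
```

Request:
play_rows([
  [[-0.02,-0.012,0,0,1],[0,0,0,0,1],[0.04,0.025,0,0,1],[0.04,0.025,0,0,1],[0,0,0.3,0,1],[0,0,0.4,0,1],[0,0,0.4,0,1],[0,0,0.4,0,1]],
])

```text
time: 8.5
position: [549.3, -132.9, 219.8]
ee_rot: [3.017, 0.877, -0.0]
wrist_force: [-0.3, -0.3, -0.8]
opening: 0.005
gripper_force: 0.0
```

Request:
play_rows([
  [[0.04,0.4,0,0,1],[0.04,0.4,0,0,1],[0.04,0.4,0,0,1],[0.04,0.4,0,0,1],[0.04,0.4,0,0,1],[0.02,0.4,0,0,1],[0,0.05,0,0,1],[0,0,0,0,1]],
])

```text
time: 9.3
position: [571.1, 113.1, 218.2]
ee_rot: [3.015, 0.881, -0.0]
wrist_force: [0.1, -0.3, -0.2]
opening: -0.001
gripper_force: 0.0
```

Run:
```python
from h import *
d=snap('scene','s7.png');posts(d);s=robot.read_state();p=s['position'][:2]-C;print(s['position'],p@ex,p@ey,s['wrist_force'])
```

```text
[-17.  88.] 40 100.9 1.2
[-72.  50.] 36 145.3 0.6
[-87. -16.] 36 -169.3 1.0
[51. 72.] 38 54.8 0.1
[-49. -73.] 37 -123.7 1.6
[88. 16.] 35 10.3 0.6
[ 19. -88.] 39 -77.8 2.5
[ 74. -50.] 40 -33.7 1.6
[571.19077145 111.91262625 218.15576239] 142.8544964407602 112.01798591563696 [-0.47172715  0.58760193 -0.4228776 ]
```

Request:
play_rows([
  [[-0.01,0.02,-0.35,0,1],[0,0,-0.35,0,1],[0,0,-0.25,0,1],[0,0,-0.09,0,1],[0,0,0,0,1],[-0.04,-0.026,0,0,1],[-0.04,-0.026,0,0,1],[0,0,0,0,1]],
])

```text
time: 10.15
position: [562.6, 108.2, 115.9]
ee_rot: [3.016, 0.876, 0.003]
wrist_force: [0.6, -0.4, 0.1]
opening: -0.002
gripper_force: 0.0
```

Run:
```python
from h import *
d=snap('scene','s8.png');e=snap('wrist','w8.png')
a=cv2.resize(d['image'][140:250,240:400,::-1],(480,330),interpolation=cv2.INTER_CUBIC)
b=e['image'][70:400,160:480,::-1]
cv2.imwrite('pics/m8.png',np.hstack([a,b]));s=robot.read_state();p=s['position'][:2]-C;print(p@ex,p@ey,s['position'])
```

```text
133.89621681375115 113.65388538671772 [562.73860443 108.52325851 115.48881465]
```

View pics/m8.png

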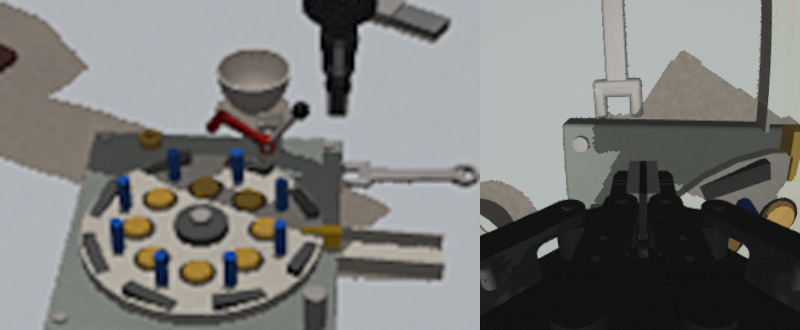

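The pawl is up, with the knob at (302,110) in the left panel, and the fingertips are on its +x side. Next I'll push it back.

Request:
play_rows([
  [[-0.046,-0.029,0,0,1],[-0.046,-0.029,0,0,1],[-0.046,-0.029,0,0,1],[-0.046,-0.029,0,0,1],[-0.046,-0.029,0,0,1],[-0.046,-0.029,0,0,1],[-0.046,-0.029,0,0,1],[-0.036,-0.023,0,0,1]],
])

```text
time: 11.05
position: [525.8, 85.7, 114.1]
ee_rot: [-3.017, -0.876, 0.001]
wrist_force: [1.1, -0.3, -0.2]
opening: 0.003
gripper_force: 0.0
```

Request:
play_rows([
  [[0,0,0,0,1],[0,0,0,0,1],[0,0,0,0,1]],
])

```text
time: 11.35
position: [526.6, 86.0, 114.4]
ee_rot: [3.017, 0.876, 0.0]
wrist_force: [0.1, -0.3, -0.1]
opening: -0.001
gripper_force: 0.0
```

Run:
```python
from h import *
d=snap('scene','s9.png');e=snap('wrist','w9.png')
a=cv2.resize(d['image'][140:250,240:400,::-1],(480,330),interpolation=cv2.INTER_CUBIC)
b=e['image'][70:400,160:480,::-1]
cv2.imwrite('pics/m9.png',np.hstack([a,b]));s=robot.read_state();p=s['position'][:2]-C;print(p@ex,p@ey,s['position'])
```

```text
91.32988755085533 113.93359886474641 [526.57021483  86.07736312 114.33407003]
```

View pics/m9.png

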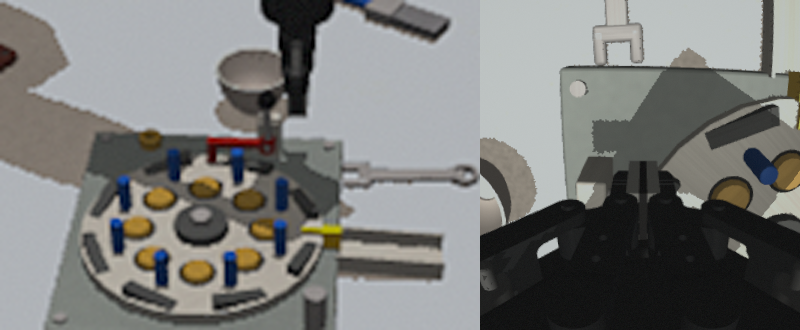

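The pawl looks down again. I'll retreat and compare it numerically with the start image.

Request:
play_rows([
  [[0.1,0.06,0,0,1],[0.15,0.09,0.1,0,1],[0.1,0.06,0.4,0,1],[0.1,0,0.4,0,1],[0.3,0,0.3,0,1],[0.3,0,0,0,1],[0.2,0,0,0,1],[0,0,0,0,1]],
])

```text
time: 12.25
position: [653.7, 107.2, 234.0]
ee_rot: [3.017, 0.876, 0.002]
wrist_force: [-0.5, -0.2, 0.3]
opening: -0.001
gripper_force: 0.0
```

Run:
```python
from h import *
import pickle
D=pickle.load(open('d0.pkl','rb'))
N={'scene':snap('scene','s10.png'),'side':snap('side','t10.png')}
for n,(v,w,u,x) in {'scene':(180,198,300,335),'side':(222,250,305,345)}.items():
    for d in(D[n],N[n]):
        h=cv2.cvtColor(d['image'][v:w,u:x],cv2.COLOR_RGB2HSV);m=cv2.inRange(h,(0,110,40),(8,255,255))|cv2.inRange(h,(172,110,40),(180,255,255))
        b=cv2.boundingRect(m);M=cv2.moments(m,True);print(n,b,M['m00'],round(M['m10']/M['m00'],2),round(M['m01']/M['m00'],2))
def knob(d):
    c=d['image'][164:182,320:346].max(2)<50;ys,xs=np.nonzero(c);return xs.mean()+320,ys.mean()+164,len(xs)
print(knob(D['scene']),knob(N['scene']));posts(N['scene'])
a=[cv2.resize(N['scene']['image'][150:265,245:395,::-1],None,fx=2.6,fy=2.6,interpolation=cv2.INTER_CUBIC),cv2.resize(N['side']['image'][170:285,245:395,::-1],None,fx=2.6,fy=2.6,interpolation=cv2.INTER_CUBIC)]
cv2.imwrite('pics/m10.png',np.hstack(a))
```

```text
scene (9, 5, 23, 9) 80.0 19.36 7.58
scene (9, 6, 23, 8) 79.0 17.99 7.99
side (15, 6, 19, 4) 31.0 25.29 7.61Traceback (most recent call last):
  File "<stdin>", line 8, in <module>
ZeroDivisionError: float division by zero
```

Run:
```python
from h import *
import pickle
o=pickle.load(open('d0.pkl','rb'))['scene'];n=snap('scene','s11.png');posts(n)
for d in(o,n):
    c=d['image'][164:182,320:346].max(2)<50;ys,xs=np.nonzero(c);print(xs.mean()+320,ys.mean()+164,len(xs))
a=[cv2.resize(d['image'][158:208,285:350,::-1],None,fx=6,fy=6,interpolation=cv2.INTER_CUBIC) for d in(o,n)]
cv2.imwrite('pics/m11.png',np.hstack(a))
```

```text
[-72.  50.] 37 145.4 0.7
[-17.  88.] 36 101.0 1.3
[-87. -16.] 37 -169.7 0.6
[50. 73.] 39 55.5 0.8
[-49. -73.] 37 -123.7 1.6
[88. 15.] 35 10.0 0.3
[ 19. -88.] 39 -77.8 2.5
[ 74. -50.] 39 -33.8 1.5
328.8378378378378 172.75675675675674 37
328.8378378378378 172.75675675675674 37
```

View pics/m11.png

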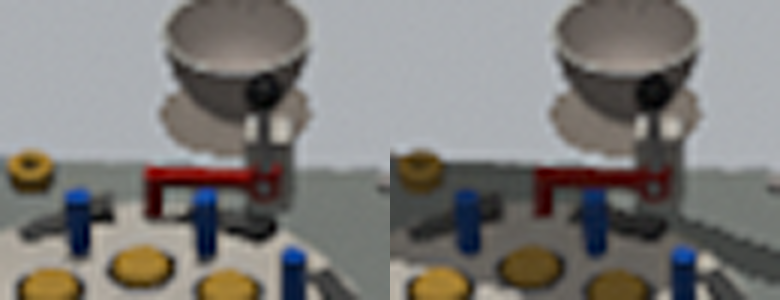

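The knob is on the same pixel as at the start (328.8,172.8), and the nose sits in the notch just as it did then. The robot is clear of everything, so I'm handing the job in.

```bash
python3 -c "
from bench import robot
print(robot.finish_job())"
```

```text
the job is handed in; nothing more can be done
None
```

I handed the job in at about 12 s with all three steps done: I tipped the pawl up, pushed the wheel back one notch (about 45°), and pushed the lever back, and in the last image the pawl sits down in the next notch as it did at the start.

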